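# Refit the loaded vial carousel on the autosampler's D-shaft

### The arm

A 6-joint arm with a two-finger parallel gripper is mounted at the origin on a cart in front of the work surface, level with it; the furniture and walls round the work are solid. World frame = base frame: x ahead of the robot, y to its left, z up, the work surface at z = 0. Lengths are in m, angles in degrees, forces in N, time in s.
With the tool pointing down it reaches from about 0.4 to 0.825 m from the base axis. Payload 7 kg.
Tool frame: the origin (TCP) lies midway between the tips of the shut fingers; the grasp point (between the pads) lies 19 mm behind it; z points along the fingers, y is the direction in which the jaws open and shut (so a half turn about z gives the same grasp; the last joint's range is limited). The gripper opens to 88 mm and grips with 3 to 60 N. Pads are 19 mm wide; open, the fingers measure 130 mm over their backs; the gripper's body (78 mm by 193 mm) begins 47 mm behind the grasp point.
Start: joints at [81.881, 20.546, 0.682, 0, -70.136, -16.507], TCP at [0.281, 0.614, 0.19] pointing down, gripper open.
Joint ranges: [-176.03, 176.03], [-82.01, 121.73], [-58.28, 71.71], [-173.87, 95.51], [-174.79, -0.11], [-173.66, 173.66]. Speed limits (degrees/s): [136.94, 136.94, 172.46, 180, 180, 180].

### API

Orientations are given as [roll, pitch, yaw] about the fixed x, y, z axes, in that order (R = Rz(yaw) Ry(pitch) Rx(roll)).
In Python, from plant import ctrl gives the robot as it stands. The module is installed in compiled form; this text tells all that it offers.
- The arm moves only by the tool arm_command, never from a script. Its argument "targets" is a list that holds one entry, the list of rows, each a list of 7 numbers: the turn, a rotation vector about the world's x, y, z in rad, then the shift along the world's x, y, z in cm, then the opening, from 0 (shut) to 1 (fully open). A call has 1 to 8 rows; each row is the pose to reach, as a shift and turn from the pose commanded when the call began; what a row does not reach only later rows make up. A row lasts 1/12 s, in which the tool goes at most 41.7 mm and 7.16 degrees, less where a joint would pass 70% of its speed; a pose out of reach is approached as far as the arm can. A call with a gripper value outside its range is refused whole. The fingers move at their own pace and stop on an object; the grip force is fixed at half the most. Time passes only in rows, so rows that repeat a pose let the fingers close. It gives the time, the measured TCP pose, the force and the opening at its end, in the units of the state.
- ctrl.get_obs(): the state, without advancing time (a new reading comes with each control period).
- ctrl.snapshot(name): name is "side" or "top" or "wrist"; returns the picture (480x640x3 uint8, blue, green, red); there is no depth.
- ctrl.camera_model(name): a dict with "K" (3x3 intrinsics, pixels), "distortion" ([k1, k2, p1, p2, k3] as OpenCV has them; the pictures are not rectified), "xyz" and "rotation" of the camera in the world. Camera axes: x right, y up, looking along -z (the intrinsics and any distortion apply to the point x, -y, -z); pixel columns grow to the right and rows downward; lengths in m; the calibration is good to about 2 mm. A picture is of the moment at which its call begins: read the wrist's pose just before it. camera_model takes no time and is no camera call; for the wrist camera it gives the pose at the moment of the call.
- ctrl.close_job(): hands the job in, once; it reports no verdict.
The state is a dict: "clock": time; "joint_pos": joint angles; "qvel": joint speeds; "tau": joint torques, N m; "tool_pos": TCP position; "orientation": TCP orientation; "force": force on the tool from outside, world axes, zero at the start; "moment": the same for the moment, N m; "opening": finger opening in m.
Only numpy, scipy, OpenCV 4.12 (cv2) and the standard library are available. Lean on these libraries where they do the work, as an engineer would, in place of code of your own. Each camera call takes 0.05 s, during which the arm holds its last target. There are 200 camera calls.

### The job

Get the autosampler ready to run. Swing its sampling arm clear, lift the loaded vial carousel by its knob, turn it so that the flat in its bore matches the flat on the drive shaft, and lower it gently until it sits fully home, with both vials still in their pockets; then swing the arm back over the carousel to its stop. Do not force the carousel down or disturb the bottles and the gauge standing nearby.

Things in the scene. Friction and masses are not known exactly. Their poses are not given: they have to be found in the camera images.
- sampler: Autosampler, fixed: a white round drum 168 mm across, deck 45 mm above the bench, with a grey panel box (110 mm wide, 38 mm high) reaching 98 mm to the front and a block 80 mm wide reaching 147 mm to the rear, which carries an 18 mm column. Origin: on the bench on the drive shaft's axis. z up, x from the shaft to the column, whose axis is 120 mm out.
- spindle_seat (a point): Centre of the top face of the steel drive flange (48 mm across, 51 mm above the bench), on which the carousel seats. The frame turns with the drive shaft: z up, x points squarely out of the shaft's flat. The drive is braked and holds the angle at which it stopped, anywhere in the full circle (slips above 0.6 N m).
- shaft_tip (a point): Centre of the drive shaft's top end, 40 mm above spindle_seat (91 mm above the bench), same axes. Upright steel shaft, 20 mm in diameter, with one flat 4 mm from the axis over its whole length (D section); the last 3 mm taper to 0.8 of the section.
- sampling_arm (a joint): Swing of the sampling arm about the column, rad. 0: against its stop, arm pointing from column to shaft, needle over the pocket circle. Grows clockwise seen from above (towards the sampler's +y) to a stop at 1.75. About 1 N at the knob moves it; it stays where left. Below about 0.8 it bars the carousel's place. Grey bar 16 mm wide, 113 to 134 mm above the bench (28 mm boss on the column, to 144).
- swing_knob (a point): In the upright round aluminium knob on the arm's free end, 154 mm above the bench, 68 mm from the column's axis. Knob: 15 mm in diameter, straight from 139 to 163 mm above the bench, top 165 mm, the highest point of the sampler.
- swing_axis (a point): The arm's vertical turning axis (the column's axis), at the height of swing_knob.
- carousel: Loose vial carousel, 0.24 to 0.4 kg, flat on the bench: two aluminium discs 144 mm in diameter, 0 to 4 and 24 to 28 mm above its underside, with 8 pockets 25 mm across on a 52 mm radius, on a hub with a grip knob. Origin: centre of the underside, z up. x points from the axis squarely through the flat of the bore; a raised rib on the upper disc runs along x.
- carousel_grip (a point): In the carousel's grip knob, on its axis, 57 mm above its underside, axes as carousel. Knob: round, fluted, black, 36 mm in diameter, 41 to 68 mm above the underside.
- bore (a point): Lower mouth of the bore, at carousel's origin and with its axes. D-shaped hole right through hub and knob, open on top: 22 mm in diameter, flat 5.2 mm from the axis on the x side. It goes on the shaft one way only, its x along the shaft's x within about 7 degrees, and then slides 40 mm down until the underside lies on the flange.
- vial_a: Loose crimp vial, white cap, 23 mm in diameter, 52 mm high, 12 g, standing in the carousel pocket that lies +22.5 degrees from x (anticlockwise from above); its top is 56 mm above the carousel's underside. Origin: centre of its base, z up.
- vial_b: A second such vial, in the next pocket, +67.5 degrees from x. The other six pockets are empty.
- pocket_a (a point): Centre of the floor of vial_a's pocket, at (48, 20, 4) mm in the carousel's frame.
- pocket_b (a point): Centre of the floor of vial_b's pocket, at (20, 48, 4) mm in the carousel's frame.
- gas_analyser: The big blue analyser, fixed, to the right of the work. Origin: on the bench, x to its rear. Box from x -207 to 232 mm, y -121 to 107 mm, 266 mm high; an aerial-like lead behind its rear edge reaches x 255, y 90 to 100 mm, 325 mm high.
- wash_bottle: Bystander: white squeeze bottle with a bent spout, 64 x 87 x 186 mm, loose to the left in front of the sampler. Origin: centre of its underside; all of it lies within 50 mm of the upright through that.
- dropper: Bystander: brown dropper bottle, 33 mm in diameter, 102 mm high, loose in front of or behind the carousel. Origin: centre of its underside.
- spare_gauge: Bystander: round pressure gauge lying face up, 75 x 58 x 30 mm, loose behind or in front of the carousel. Origin: centre of its underside.

How it is judged (in metres and radians):
On the way, in this order (a step that is already met when the one before it is completed fails the run):
1. the sampling arm is swung clear of the carousel's place (0.75 rad or more from its stop) (value of joint sampling_arm above 0.75 rad), for 0.2 s.
2. the carousel is fully home on the drive shaft, its flat against the shaft's flat (z of carousel in the frame of spindle_seat between -0.003 and 0.003 m and horizontal distance between carousel and spindle_seat below 0.0035 m and angle between the x axis of carousel and the x axis of spindle_seat, either way round below 0.26 rad and angle between carousel's own z axis and vertical below 0.05 rad), for 0.2 s.
At the end, for the whole second after the job is handed in: The carousel rests on the flange within 3 mm, within 3.5 mm of the shaft axis, level within 0.05 rad, flats within 0.26 rad; both vials stand in their pockets within 6 mm, upright within 0.15 rad; the arm is within 0.08 rad of its stop over the carousel; all released and at rest (all of step 2 and distance between vial_a and pocket_a below 0.006 m and angle between each of vial_a, vial_b's own z axis and vertical below 0.15 rad and distance between vial_b and pocket_b below 0.006 m and value of joint sampling_arm below 0.08 rad and linear speed of carousel below 0.02 m/s); the robot touches nothing.
It fails at once if a vial comes out of its pocket or tips over (distance between vial_a and pocket_a above 0.025 m or distance between vial_b and pocket_b above 0.025 m).
It fails at once if the carousel is let fall down the shaft instead of being lowered (faster than 0.35 m/s over the last 30 mm) (horizontal distance between carousel and spindle_seat below 0.01 m and z of carousel in the frame of spindle_seat below 0.03 m and linear speed of carousel above 0.35 m/s).
It fails at once if the carousel is forced against the autosampler (more than 40 N) (contact force between carousel and sampler above 40 N).
It fails at once if a bottle or the gauge is knocked over or shifted by more than 30 mm (distance of any of wash_bottle, dropper, spare_gauge from where it was at the start of the episode above 0.03 m).
It also fails if it takes over 67 s, if anything falls off the work surface, if the arm or the gripper's body presses on something with over 40 N, if the wrist force passes 120 N, or if a joint passes its speed limit or range.

## Working session

There is one attempt and no reset: what is moved stays moved. The work goes in short steps, Python scripts to look and compute and a tool call to move; the robot and the scene stay as the last step left them, time stands still between calls to the robot, and variables do not carry over. Pictures are saved under pics/ and viewed, about 8 in all and at most 12, crops included, and the job is handed in when it is done.

Besides the shell and the picture viewer there is one more tool, called after ">>>" by a JSON object that holds its "method" and its "body". arm_command: Moves the arm, as the interface text tells. Its arguments: {"type":"object","properties":{"targets":{"type":"array","items":{"type":"array","items":{"type":"array","items":{"type":"number"}}}}},"required":["targets"]}

```bash
mkdir -p pics
cat > h.py <<'E'
import numpy as np, cv2
from plant import ctrl
def cam(n):
    m=ctrl.camera_model(n); return [np.array(m[k],float) for k in("K","distortion","xyz","rotation")]
def ray(m,uv):
    K,d,c,R=m; p=cv2.undistortPoints(np.array([[uv]],float),K,d)[0,0]
    return c,R@np.array([p[0],-p[1],-1.])
def onz(m,uv,z):
    c,r=ray(m,uv); return c+r*(z-c[2])/r[2]
def proj(m,P):
    K,d,c,R=m; q=(np.atleast_2d(P)-c)@R; q=q*[1,-1,-1]
    return cv2.projectPoints(q,np.zeros(3),np.zeros(3),K,d)[0][:,0]
def snap(n,f):
    m=cam(n); im=ctrl.snapshot(n); cv2.imwrite(f"pics/{f}.png",im); np.save(f"pics/{f}.npy",np.array(m,dtype=object),allow_pickle=True); return m,im
def load(f): return list(np.load(f"pics/{f}.npy",allow_pickle=True)),cv2.imread(f"pics/{f}.png")
E
python3 - <<'E'
from h import *
for n in("top","side","wrist"):
    m,im=snap(n,n+"0"); print(n,m[2].round(3),m[3].round(2).tolist(),m[0][0,0],m[1])
print(ctrl.get_obs())
E
```

```text
top [ 0.368 -0.142  1.054] [9.18, 0.49, -89.34] 453.3073949642647 [0.00701595 0.         0.         0.         0.        ]
side [0.749 0.302 0.975] [30.8, -0.55, 151.08] 551.0592885946091 [-0.15211292  0.          0.          0.          0.        ]
wrist [0.351 0.582 0.383] [-16.17, -0.05, -114.67] 344.1644154233881 [-0.02577735  0.          0.          0.          0.        ]
{'clock': 0.15, 'joint_pos': array([ 8.18815303e+01,  2.05826477e+01,  6.46520418e-01, -1.21474322e-02,
       -7.01376381e+01, -1.65077980e+01]), 'qvel': array([-0.06798848, -0.19778265,  0.21270234, -0.00326001,  0.01241426,
       -0.06507846]), 'tau': array([-7.02271536e-04, -5.83274925e+01,  2.93290830e+01,  7.00110063e+00,
        8.75290629e-03, -1.05707722e-04]), 'tool_pos': array([0.28113258, 0.613211  , 0.18884383]), 'orientation': array([ 1.79926030e+02, -1.00114830e-02, -2.46303959e+01]), 'force': array([-0.74421308,  0.73110875,  0.67916795]), 'moment': array([-0.03739212, -0.01564128, -0.01686241]), 'opening': 0.08782271059474302}
```

View pics/top0.png

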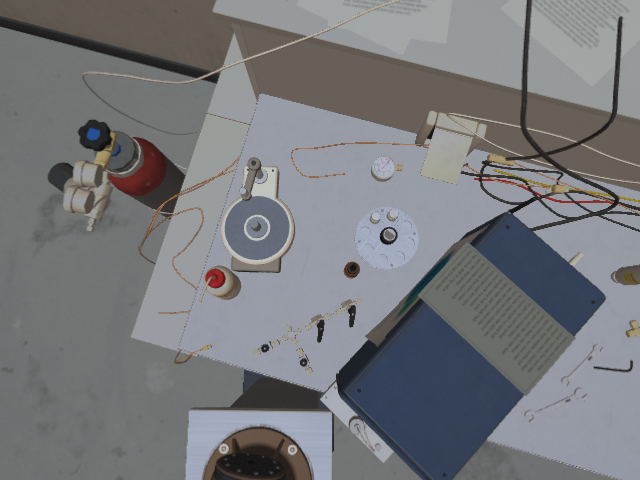

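View pics/side0.png

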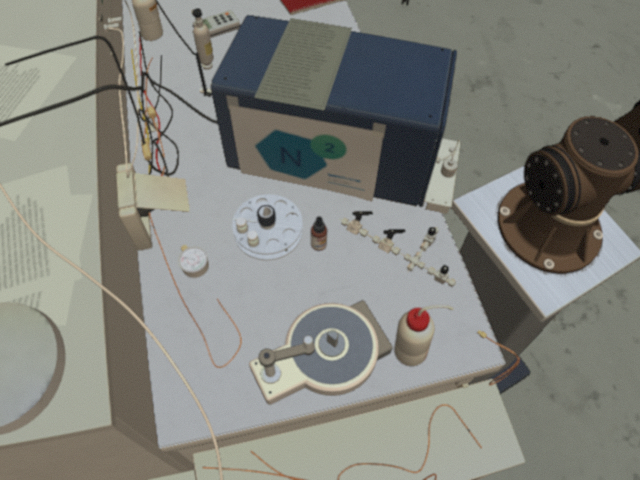

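The top view shows the sampler (shaft about 256,226; column about 253,162; arm end about 245,195), the carousel at about (387,238) with vials at (376,217) and (392,214), the dropper at (351,269), the gauge at (383,168) and the wash bottle at (220,283). The side view agrees: carousel (267,227), knob (266,215), sampler shaft (332,342). Camera rotation is given as rpy, so I'll fix the helper and take crops.

```bash
python3 - <<'E'
s=open('h.py').read()
s=s.replace("from plant","from scipy.spatial.transform import Rotation as Ro\nfrom plant").replace('def cam(n):\n    m=ctrl.camera_model(n); return [np.array(m[k],float) for k in("K","distortion","xyz","rotation")]',
'''def cam(n):
    m=ctrl.camera_model(n); K,d,c,r=[np.array(m[k],float) for k in("K","distortion","xyz","rotation")]
    return [K,d,c,Ro.from_euler("xyz",r,degrees=True).as_matrix() if r.size==3 else r]
def tri(a,b):
    (c,r),(e,s)=a,b; t=np.linalg.lstsq(np.c_[r,-s],e-c,rcond=None)[0]; p,q=c+t[0]*r,e+t[1]*s; return (p+q)/2,np.linalg.norm(p-q)''')
open('h.py','w').write(s)
E
python3 - <<'E'
from h import *
t,it=cam("top"),cv2.imread("pics/top0.png"); s,is_=cam("side"),cv2.imread("pics/side0.png")
z=lambda im,x,y,w,h,k:cv2.resize(im[y:y+h,x:x+w],None,fx=k,fy=k,interpolation=cv2.INTER_CUBIC)
a=np.vstack([np.hstack([z(it,210,140,100,75,4),z(it,345,190,100,75,4)]),np.hstack([z(it,210,190,100,75,4),z(is_,255,310,100,75,4)])])
cv2.imwrite("pics/crop1.png",a)
print("shaft",tri(ray(t,(256,226)),ray(s,(332,342))))
print("base",onz(t,(258,462),0))
print("car knob",tri(ray(t,(389,235)),ray(s,(266,214))))
for n,p,q in(("drop",(351,269),(319,225)),("gauge",(383,168),(194,262)),("wash",(216,277),(419,318))): print(n,tri(ray(t,p),ray(s,q)))
E
```

```text
shaft (array([0.55424897, 0.0138135 , 0.053854  ]), np.float64(0.001507856348507613))
base [ 0.04189949 -0.00078229  0.        ]
car knob (array([ 0.53673351, -0.28429483,  0.05608621]), np.float64(0.0005245563250463451))
drop (array([ 0.45987884, -0.19998023,  0.0724416 ]), np.float64(0.0032277377851921765))
gauge (array([ 0.70511361, -0.2778024 ,  0.01315202]), np.float64(0.0016976597231024423))
wash (array([0.43124975, 0.07597264, 0.15012767]), np.float64(0.0038084830185839674))
```

View pics/crop1.png

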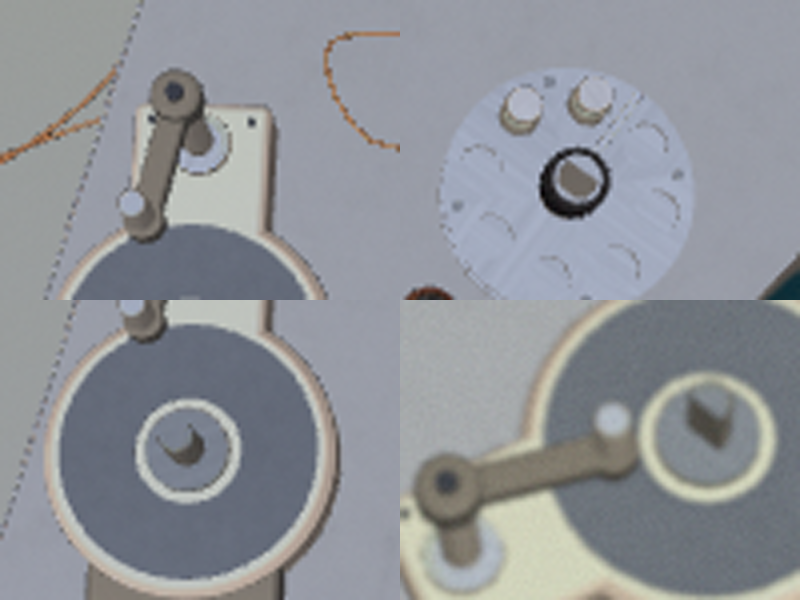

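Crops: boss top (253.8,162.5), arm knob top (243,190.8), carousel knob (389.3,235.5), caps a (393.3,213) and b (375.8,215.8), flange (256.8,227.5). The rib lies up-right of the knob, so the layout is consistent.

Run:
```python
from h import *
t=cam("top");s=cam("side")
S=onz(t,(256.75,227.5),.051);C=onz(t,(253.75,162.5),.144);k=onz(t,(243,190.75),.165)
A=lambda v:np.degrees(np.arctan2(v[1],v[0]))
print("S",S,"C",C,"k",k,"d",np.linalg.norm((C-S)[:2]),np.linalg.norm((C-k)[:2]),"side S,C,k",onz(s,(255+307/4,310+136/4),.051),onz(s,(255+46/4,310+182/4),.144),onz(s,(255+213/4,310+118/4),.165))
print("smp yaw",A(C-S),"arm ang", A(S-C)-A(k-C))
g=onz(t,(389.25,235.5),.068);a=onz(t,(393.25,213),.056);b=onz(t,(375.75,215.75),.056)
print(g,a,b,np.linalg.norm((a-g)[:2]),np.linalg.norm((b-g)[:2]),A(a-g)-22.5,A(b-g)-67.5)
```

```text
S [0.55194229 0.01196586 0.051     ] C [0.67300173 0.00860809 0.144     ] k [0.60634277 0.02482574 0.165     ] d 0.1211060001867902 0.06860342504921525 side S,C,k [0.55531834 0.01647803 0.051     ] [0.67460672 0.01271106 0.144     ] [0.60769504 0.02762691 0.165     ]
smp yaw -1.588777266012098 arm ang 12.085209655243204
[ 0.53381923 -0.28330096  0.068     ] [ 0.58715957 -0.29463507  0.056     ] [ 0.5804781 -0.2553324  0.056    ] 0.05453121919200833 0.05439936993264558 -34.49616767012825 -36.56040904571893
```

>>> {"method": "arm_command", "body": {"targets": [[[0,0,0,4,-7,3,0.4],[0,0,0,6,-10.5,6,0.4],[0,0,0,8,-14.5,7,0.4],[0,0,0,10,-18,7,0.4],[0,0,0,12,-21.5,7,0.4],[0,0,0,14,-25,7,0.4],[0,0,0,16,-28.5,7,0.4],[0,0,0,18,-32,7,0.4]]]}}

```text
clock: 0.82
tool_pos: [0.439, 0.3317, 0.2591]
orientation: [-180.0, -0.0, -24.6]
force: [2.2, 0.9, -0.4]
opening: 0.0398
```

>>> {"method": "arm_command", "body": {"targets": [[[0,0,0,2,-3.5,0,0.4],[0,0,0,4,-7,0,0.4],[0,0,0,6,-10.5,0,0.4],[0,0,0,8,-14,0,0.4],[0,0,0,10,-17.5,0,0.4],[0,0,0,12,-21,0,0.4],[0,0,0,13.5,-24,0,0.4],[0,0,0,14.5,-26.5,0,0.4]]]}}

```text
clock: 1.48
tool_pos: [0.5843, 0.066, 0.2582]
orientation: [180.0, 0.0, -24.7]
force: [1.1, 1.6, 0.1]
opening: 0.0351
```

Run:
```python
from h import *
o=ctrl.get_obs();print(o["tool_pos"],o["orientation"],o["joint_pos"],o["force"])
m,im=snap("wrist","w1")
for n,P in (("S",[.5535,.014,.091]),("k",[.607,.026,.165])): print(n,proj(m,P))
t=cam("top");s=cam("side")
for n,uv in(("anal",(380,198)),("anal",(228,168)),):print(n,onz(s,uv,0.0))
for uv in((505,213),(340,380),(605,297)):print(onz(t,uv,.266))
```

```text
[0.58432084 0.06604808 0.25819036] [ 1.79961633e+02  2.38308090e-02 -2.46948381e+01] [ 2.54899789e+01  1.03142824e+01 -4.36348001e+00  6.47222697e-03
 -7.53669673e+01  3.98135534e+01] [1.10024519 1.57317636 0.07514083]
S [[377.53817667 218.54360262]]
k [[353.96024641 187.42174406]]
anal [ 0.28749671 -0.23915483  0.        ]
anal [ 0.54417369 -0.47360591  0.        ]
[ 0.54297534 -0.45970156  0.266     ]
[ 0.2545493  -0.16946491  0.266     ]
[ 0.3976518  -0.62176795  0.266     ]
```

View pics/w1.png

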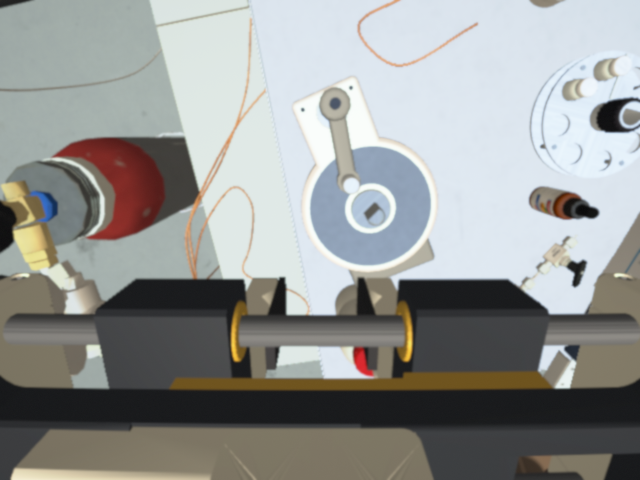

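Wrist view: arm knob top at (350,185), boss at (335,103), D shaft top at about (371,212) with the dark flat towards lower right. No collision risks along the way.

Run:
```python
from h import *
m=cam("wrist")
im=cv2.imread("pics/w1.png")
for n,uv,z in(("k",(350.5,185),.165),("C",(335,103),.144),("S",(371,208),.051)):print(n,onz(m,uv,z))
cv2.imwrite("pics/crop2.png",cv2.resize(im[170:245,310:410],None,fx=8,fy=8,interpolation=cv2.INTER_CUBIC))
```

```text
k [0.61069602 0.02475686 0.165     ]
C [0.6759851 0.0086226 0.144    ]
S [0.5580364  0.01082287 0.051     ]
```

View pics/crop2.png

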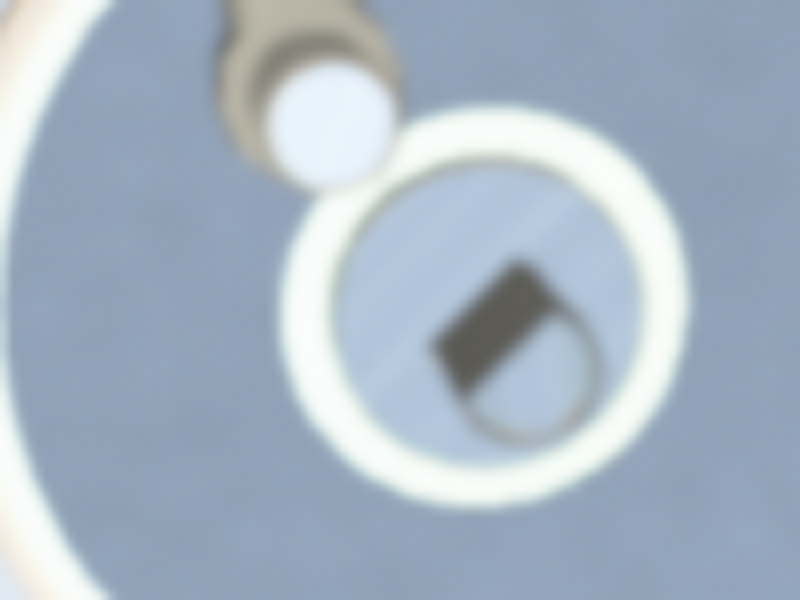

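Very clear: the flange is centred at (371,208.8) px. The shaft's flat faces up-left; its lower edge runs from (432,345) to (520,262) and its top edge from (460,392) to (560,312) in crop pixels.

Run:
```python
from h import *
m=cam("wrist"); f=lambda x,y:(310+x/8-.44,170+y/8-.44)
print("S",onz(m,f(488,310),.051)," ring",onz(m,f(484,305),.045))
for a,b,z in(((432,345),(520,262),.051),((460,392),(560,312),.089)):
    p,q=onz(m,f(*a),z),onz(m,f(*b),z); d=q-p; n=np.array([-d[1],d[0]]); mid=(p+q)/2
    print(z,p,q,np.linalg.norm(d),"normal deg",np.degrees(np.arctan2(n[1],n[0])),"foot",mid-.004*np.r_[n/np.linalg.norm(n),0])
```

```text
S [0.55791045 0.01143974 0.051     ]  ring [0.55741697 0.01139158 0.045     ]
0.051 [0.55652103 0.02103008 0.051     ] [0.56257293 0.00439278 0.051     ] 0.01770382561145296 normal deg 19.989100341674245 foot [0.55578795 0.01134406 0.051     ]
0.089 [0.55828235 0.02110983 0.089     ] [0.56279442 0.00467528 0.089     ] 0.017042689980482927 normal deg 15.352184011894336 foot [0.55668112 0.01183355 0.089     ]
```

>>> {"method": "arm_command", "body": {"targets": [[[0,0,0,1.3,-2,0,0.4],[0,0,0,2.6,-4.1,0,0.4],[0,0,0,2.6,-4.1,-3,0.4],[0,0,0,2.6,-4.1,-6,0.4],[0,0,0,2.6,-4.1,-8,0.4],[0,0,0,2.6,-4.1,-9.5,0.4],[0,0,0,2.6,-4.1,-11.2,0.4],[0,0,0,2.6,-4.1,-11.2,0.4]]]}}

```text
clock: 2.2
tool_pos: [0.6071, 0.0271, 0.1427]
orientation: [179.8, 0.3, -24.7]
force: [-1.1, -0.1, -0.6]
opening: 0.0351
```

>>> {"method": "arm_command", "body": {"targets": [[[0,0,-0.1,0.3,0.9,0,0.4],[0,0,-0.2,0.7,1.8,0,0.4],[0,0,-0.3,1.2,2.5,0,0.4],[0,0,-0.4,1.7,3.2,0,0.4],[0,0,-0.5,2.4,3.8,0,0.4],[0,0,-0.6,3.1,4.3,0,0.4],[0,0,-0.7,3.8,4.6,0,0.4],[0,0,-0.8,4.4,4.9,0,0.4]]]}}

```text
clock: 2.87
tool_pos: [0.6542, 0.077, 0.1477]
orientation: [-180.0, -0.0, -70.7]
force: [0.7, -0.5, 0.8]
opening: 0.035
```

>>> {"method": "arm_command", "body": {"targets": [[[0,0,-0.1,0.6,0.2,0,0.4],[0,0,-0.2,1.2,0.3,0,0.4],[0,0,-0.2,1.2,0.3,0,0.4],[0,0,-0.2,1.2,0.3,0,0.4],[0,0,-0.2,0.6,0.2,0,0.4],[0,0,-0.2,0.6,0.2,3,0.4],[0,0,-0.2,0.6,0.2,6,0.4],[0,0,-0.2,0.6,0.2,10,0.4]]]}}

```text
clock: 3.53
tool_pos: [0.6573, 0.0781, 0.2459]
orientation: [179.8, -0.0, -81.8]
force: [1.0, 0.9, -0.1]
opening: 0.0348
```

Run:
```python
from h import *
o=ctrl.get_obs();print(o["tool_pos"],o["orientation"],o["joint_pos"],o["force"])
_,a=snap("wrist","w2"); _,b=snap("top","t2")
# small combined view
cv2.imwrite("pics/v2.png",np.hstack([cv2.resize(a,(400,300)),cv2.resize(b[100:325,150:450],(400,300))]))
```

```text
[0.65728733 0.07806824 0.2458852 ] [ 1.79752630e+02 -1.99134804e-02 -8.17769800e+01] [ 2.35872255e+01  1.79183235e+01  4.17448441e+00 -4.76566502e-02
 -7.64999712e+01 -1.53530246e+01] [ 1.02644326  0.94681831 -0.05150453]
```

View pics/v2.png

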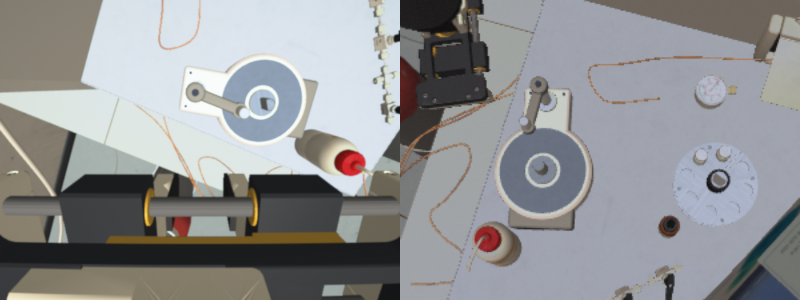

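The pictures show the arm unmoved and the gripper further left than I expected, so something disagrees. I'll check the TCP against the cameras.

Run:
```python
from h import *
for f in("w1","w2"):
    K,d,c,R=load(f)[0]; print(f,c,"cam from saved model",R[:,2])
m=load("w2")[0]
for uv,z in(((389,179),.165),((314,147),.144),((422,163),.051)):print(onz(m,uv,z))
t=cam("top")
o=ctrl.get_obs();p=o["tool_pos"];print(p,proj(t,[p,p+[0,0,.1],[.61,.025,.165]]),cam("wrist")[2])
_,im=snap("side","s2"); print(proj(cam("side"),[p,p+[0,0,.1]]))
cv2.imwrite("pics/v3.png",im)
```

```text
w1 [0.65414736 0.0343308  0.45220149] cam from saved model [ 0.25345871 -0.11676449  0.96027326]
w2 [0.66991262 0.00320743 0.43993139] cam from saved model [ 0.04251078 -0.27614553  0.96017523]
[0.61143995 0.02617347 0.165     ]
[0.67403306 0.0108448  0.144     ]
[0.55424471 0.01304769 0.051     ]
[0.66216248 0.0785417  0.25494715] [[206.47040129 148.39413569]
 [190.67976749 126.65650665]
 [242.98356647 188.99481293]] [0.67178883 0.00312192 0.44895073]
[[290.28947093 364.81426588]
 [287.26666497 338.25426982]]
```

View pics/v3.png

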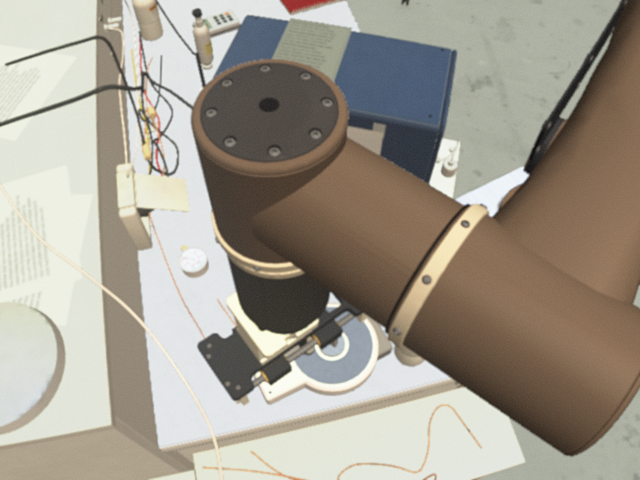

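Run:
```python
from h import *
m=load("w1")[0]; p=np.array([0.58432084,0.06604808,0.25819036]);a=np.radians(-24.7)
y=np.array([-np.sin(a),np.cos(a),0]);x=np.array([np.cos(a),np.sin(a),0]);z=np.array([0,0,1])
for h in(0,.019,.047,.066):print(h,proj(m,[p+y*.0175+z*h,p-y*.0175+z*h,p+x*.0095+z*h]))
print(ctrl.get_obs()["moment"])
import cv2
im=cv2.imread("pics/w1.png"); cv2.imwrite("pics/v4.png",cv2.resize(im[260:400,220:440],None,fx=3.6,fy=3.6))
```

```text
0 [[292.92786602 270.56005584]
 [350.89851292 270.52301669]
 [321.91140913 255.66003916]]
0.019 [[290.21046    283.28906599]
 [353.74774221 283.24856286]
 [321.97819449 267.12601248]]
0.047 [[285.10509573 307.22404632]
 [359.10073622 307.17694735]
 [322.10421267 288.7768059 ]]
0.066 [[280.57221623 328.49737937]
 [363.85342734 328.4442757 ]
 [322.21671513 308.12272699]]
[0.0030881  0.03830466 0.06214119]
```

View pics/v4.png

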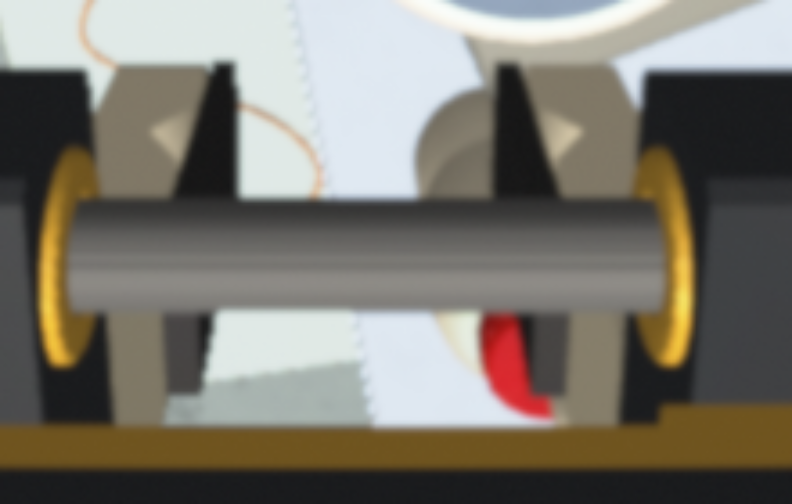

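The pads in this view end where points about 38 mm above the reported TCP would project. So my fingertips probably passed over the knob. I'll repeat with the jaws straddling the bar, which allows a safe lower pass.

>>> {"method": "arm_command", "body": {"targets": [[[0,0,0.12,-1.5,-1.5,0,0.5],[0,0,0.24,-3,-3,0,0.5],[0,0,0.36,-4.2,-4.3,0,0.5],[0,0,0.48,-5.1,-5.3,0,0.5],[0,0,0.6,-5.1,-5.3,0,0.5],[0,0,0.72,-5.1,-5.3,0,0.5],[0,0,0.84,-5.1,-5.3,-2,0.5],[0,0,0.96,-5.1,-5.3,-4,0.5]]]}}

```text
clock: 4.35
tool_pos: [0.6082, 0.0254, 0.207]
orientation: [-179.9, -0.1, -26.5]
force: [-0.8, 0.5, -1.2]
opening: 0.0434
```

>>> {"method": "arm_command", "body": {"targets": [[[0,0,0.12,0,0,-2,0.5],[0,0,0.22,0,0,-4,0.5],[0,0,0.22,0,0,-6,0.5],[0,0,0.22,0,0,-7,0.5],[0,0,0.22,0,0,-8,0.5],[0,0,0.22,0,0,-8.5,0.5],[0,0,0.22,0,0,-9,0.5],[0,0,0.22,0,0,-9,0.5]]]}}

```text
clock: 5.02
tool_pos: [0.6083, 0.0255, 0.1162]
orientation: [180.0, 0.0, -14.3]
force: [-0.4, -0.1, 0.5]
opening: 0.0437
```

Run:
```python
from h import *
o=ctrl.get_obs();print(o["tool_pos"],o["orientation"],o["force"],o["moment"],o["opening"])
m,im=snap("wrist","w5"); print(proj(m,[[.611,.0255,.165],[.611,.0255,.139]]))
cv2.imwrite("pics/v5.png",cv2.resize(im[100:400,120:520],None,fx=2,fy=2))
```

```text
[0.60832446 0.02548176 0.11622765] [ 1.79989530e+02  2.44739767e-02 -1.43161067e+01] [-0.36155871 -0.07602459  0.50174037] [-0.02565416  0.06506597 -0.01218209] 0.04372798978625139
[[320.19672013 304.06152038]
 [320.34561263 281.73575046]]
```

View pics/v5.png

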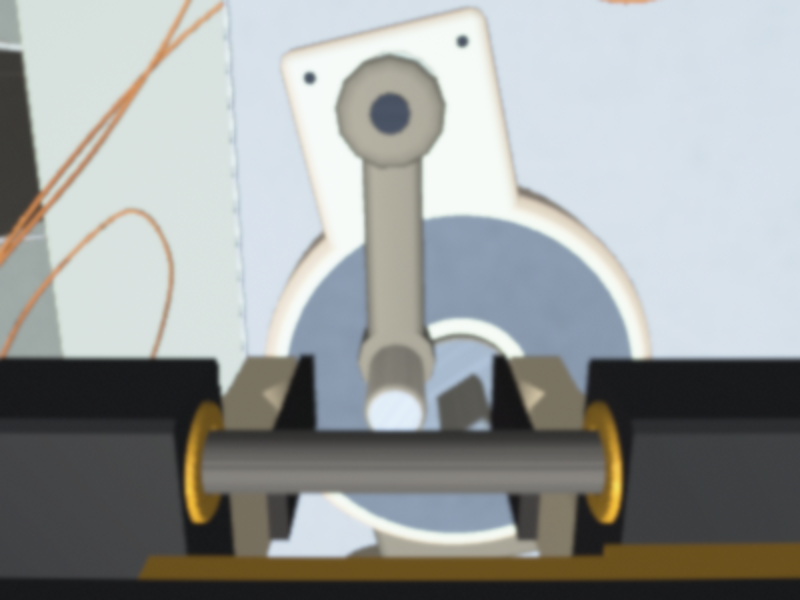

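The knob top (317,304 px) is centred between the jaws. Two openings give the same scale, which puts the fingertips about 40 mm above the reported TCP. I'll go 1.2 cm lower and sweep.

>>> {"method": "arm_command", "body": {"targets": [[[0,0,0,0.2,0,-0.6,0.4],[0,0,0,0.2,0,-1.2,0.4],[0,0,0,0.2,0,-1.2,0.4],[0,0,-0.1,0.5,0.9,-1.2,0.4],[0,0,-0.2,0.9,1.8,-1.2,0.4],[0,0,-0.3,1.4,2.5,-1.2,0.4],[0,0,-0.4,1.9,3.2,-1.2,0.4],[0,0,-0.5,2.6,3.8,-1.2,0.4]]]}}

```text
clock: 5.73
tool_pos: [0.6339, 0.0636, 0.1045]
orientation: [179.9, 0.0, -43.2]
force: [-2.3, -0.8, 0.4]
opening: 0.035
```

>>> {"method": "arm_command", "body": {"targets": [[[0,0,-0.1,0.7,0.5,0,0.4],[0,0,-0.2,1.4,0.8,0,0.4],[0,0,-0.3,2,1.1,0,0.4],[0,0,-0.4,2.6,1.3,0,0.4],[0,0,-0.5,3.2,1.4,0,0.4],[0,0,-0.6,3.9,1.4,0,0.4],[0,0,-0.6,3.9,1.4,0,0.4],[0,0,-0.6,3.2,1.4,0,0.4]]]}}

```text
clock: 6.4
tool_pos: [0.6671, 0.0774, 0.1041]
orientation: [180.0, -0.0, -77.2]
force: [-0.1, -0.7, -0.1]
opening: 0.0351
```

Run:
```python
from h import *
o=ctrl.get_obs();print(o["tool_pos"],o["orientation"],o["force"],o["moment"],o["opening"])
m,im=snap("wrist","w6")
a=np.radians(np.arange(0,100,5)); 
# knob = bright blob; predict its pixel for each theta
C=np.array([.675,.0097]);th=np.radians(178.6)-a
P=np.c_[C[0]+.068*np.cos(th),C[1]+.068*np.sin(th),0*a+.165]
q=proj(m,P); g=im.min(2)
for A,(u,v) in zip(np.degrees(a),q):
    u,v=int(u),int(v); print(round(A),u,v,g[v-4:v+5,u-4:u+5].mean().round() if 4<v<475 else None)
cv2.imwrite("pics/v6.png",cv2.resize(im[100:400,120:520],None,fx=2,fy=2))
```

```text
[0.66709563 0.07740417 0.10405137] [ 1.79990556e+02 -1.58197738e-02 -7.71814986e+01] [-0.110717   -0.74521525 -0.11164047] [ 0.11781551 -0.05298013 -0.02395684] 0.03513216800923472
0 509 204 78.0
5 503 218 161.0
10 496 231 191.0
15 487 244 142.0
20 478 256 141.0
25 468 266 141.0
30 458 276 119.0
35 446 285 27.0
40 434 293 26.0
45 422 300 26.0
50 410 306 25.0
55 396 311 61.0
60 383 315 76.0
65 370 318 56.0
70 356 320 68.0
75 342 321 72.0
80 329 320 70.0
85 315 319 69.0
90 302 316 112.0
95 289 313 111.0
```

View pics/v6.png

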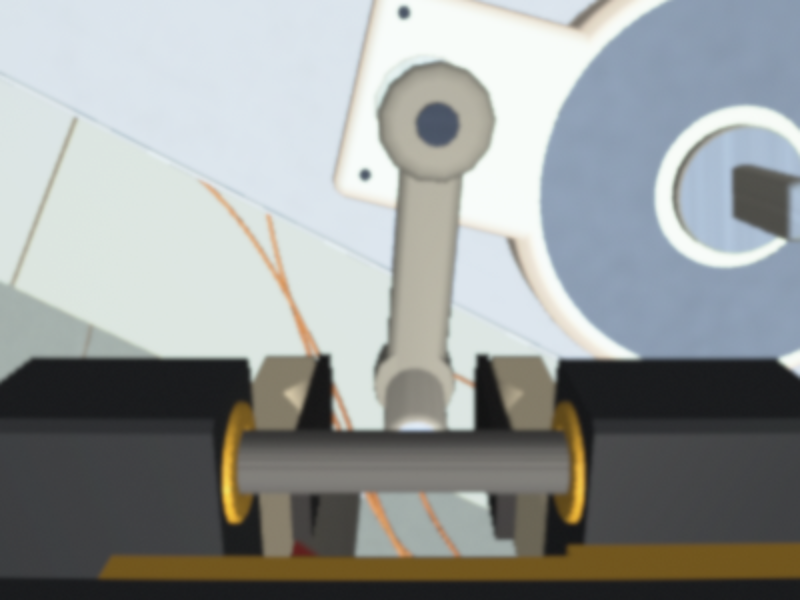

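The arm is swung clear (knob at about 327,312 px, so θ is about 80°), which confirms the 40 mm tip offset. Next: rise, turn and hover over the carousel.

>>> {"method": "arm_command", "body": {"targets": [[[0,0,0,0,0,3.5,0.6],[0,0,0,0,0,7,0.8],[0,0,0.12,-1,-3,10,1],[0,0,0.24,-2,-6,12,1],[0,0,0.36,-3,-9,13,1],[0,0,0.48,-4,-12,13,1],[0,0,0.6,-5,-15,13,1],[0,0,0.72,-6,-18,13,1]]]}}

```text
clock: 7.12
tool_pos: [0.6052, -0.1036, 0.2354]
orientation: [-179.9, -0.0, -35.5]
force: [-0.3, -0.3, 0.1]
opening: 0.0827
```

>>> {"method": "arm_command", "body": {"targets": [[[0,0,0.12,-1.2,-3,0,1],[0,0,0.24,-2.4,-6,0,1],[0,0,0.36,-3.6,-9,0,1],[0,0,0.48,-4.8,-12,-1,1],[0,0,0.6,-6,-15,-2,1],[0,0,0.72,-7,-18,-3,1],[0,0,0.79,-7.1,-18.2,-3,1],[0,0,0.79,-7.1,-18.2,-3,1]]]}}

```text
clock: 7.78
tool_pos: [0.5336, -0.2858, 0.2041]
orientation: [-180.0, 0.1, 9.3]
force: [0.1, 0.8, 0.3]
opening: 0.0875
```

Run:
```python
from h import *
o=ctrl.get_obs();print(o["tool_pos"],o["orientation"],o["joint_pos"],o["force"])
m,im=snap("wrist","w7")
mt,it=snap("top","t7")
print("pred",proj(m,[[.536,-.284,.068],[.536,-.284,.028]]))
e=it[60:330,60:420]; cv2.imwrite("pics/v7.png",cv2.resize(im[60:420,80:560],None,fx=1.66,fy=1.66))
```

```text
[ 0.53361402 -0.28580587  0.20411871] [-1.79974708e+02  5.91269011e-02  9.34507195e+00] [-9.70448351e+00  1.35709675e+01 -7.20271041e+00 -4.92757406e-03
 -6.92904662e+01  1.09051288e+02] [0.08093057 0.79077497 0.31008026]
pred [[319.55613999 216.74175437]
 [319.73603404 208.70757202]]
```

View pics/v7.png

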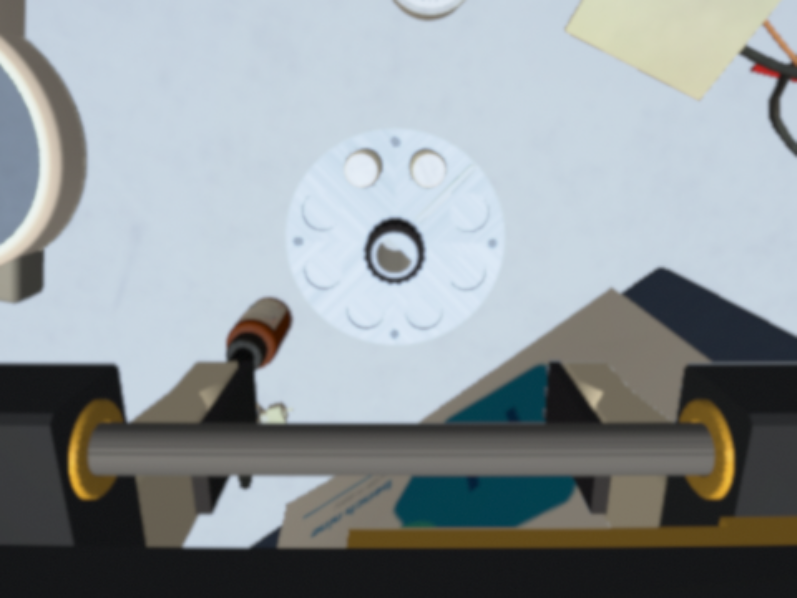

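Crop: disc spans x 286–505, y 128–345; knob at (395,250); caps at (362,168) and (428,168); rib at upper right; dropper at lower left, clear of the disc.

Run:
```python
from h import *
m=load("w7")[0]; im=cv2.imread("pics/w7.png"); f=lambda x,y:(80+x/1.66,60+y/1.66)
A=lambda v:np.degrees(np.arctan2(v[1],v[0]))
g=onz(m,f(395.5,236.5),.028); k=onz(m,f(395,250),.068); a=onz(m,f(428,168),.056); b=onz(m,f(362,168),.056)
print("disc",g,"knob",k); 
e=[np.linalg.norm(onz(m,f(*p),.028)-onz(m,f(*q),.028)) for p,q in(((286,237),(505,237)),((396,128),(396,345)))]; print("diam",e)
for c in(g,k): print(A(a-c)-22.5,A(b-c)-67.5,np.linalg.norm((a-c)[:2]),np.linalg.norm((b-c)[:2]))
d=b-a; print("yaw from caps",A(d)-135,np.linalg.norm(d), "rib",A(onz(m,f(475,165),.03)-onz(m,f(420,213),.03)))
# dark knob mask centroid
h=(im.max(2)<60).astype(np.uint8); h[:, :]*=1; h2=np.zeros_like(h); h2[185:235,290:350]=h[185:235,290:350]
c=max(cv2.findContours(h2,0,2)[0],key=cv2.contourArea); (u,v),r=cv2.minEnclosingCircle(c); print(u,v,r,onz(m,(u,v),.066))
```

```text
disc [ 0.5425446  -0.28130129  0.028     ] knob [ 0.54179949 -0.28147042  0.068     ]
diam [np.float64(0.1436228671177782), np.float64(0.1443060746962194)]
-36.18106946574591 -35.31252509362526 0.04966593063368844 0.049628001069926084
-35.79353695510513 -35.601317857741925 0.05035104694639245 0.05034932322773073
yaw from caps -35.69507085687306 0.038692368580629105 rib -39.310264507325996
317.6839599609375 209.1226348876953 16.789358139038086 [ 0.54280621 -0.2810229   0.066     ]
```

>>> {"method": "arm_command", "body": {"targets": [[[0,0,0,0.4,0.2,-3,1],[0,0,0,0.75,0.45,-6,1],[0,0,0,0.75,0.45,-9,1],[0,0,0,0.75,0.45,-12,1],[0,0,0,0.75,0.45,-14,1],[0,0,0,0.75,0.45,-15.5,1],[0,0,0,0.75,0.45,-16.5,1],[0,0,0,0.75,0.45,-17.5,1]]]}}

```text
clock: 8.55
tool_pos: [0.5437, -0.2791, 0.0295]
orientation: [180.0, -0.0, 9.2]
force: [0.5, -0.2, -0.2]
opening: 0.0876
```

>>> {"method": "arm_command", "body": {"targets": [[[0,0,0,0,0,-0.8,1],[0,0,0,0,0,-1.6,1],[0,0,0,0,0,-2.2,1],[0,0,0,0,0,-2.6,1],[0,0,0,0,0,-2.6,1],[0,0,0,0,0,-2.6,0.5],[0,0,0,0,0,-2.6,0.5],[0,0,0,0,0,-2.6,0.5]]]}}

```text
clock: 9.22
tool_pos: [0.5434, -0.2801, 0.0042]
orientation: [180.0, -0.1, 9.2]
force: [0.4, -0.2, -0.1]
opening: 0.073
```

>>> {"method": "arm_command", "body": {"targets": [[[0,0,0,0,0,0,0.42],[0,0,0,0,0,0,0.38],[0,0,0,0,0,0,0.3],[0,0,0,0,0,0,0.3],[0,0,0,0,0,0,0.3],[0,0,0,0,0,0,0.3]]]}}

```text
clock: 9.72
tool_pos: [0.5431, -0.28, 0.0037]
orientation: [180.0, -0.0, 9.2]
force: [0.1, 1.0, 0.8]
opening: 0.0355
```

>>> {"method": "arm_command", "body": {"targets": [[[0,0,0,0,0,0,0.1],[0,0,0,0,0,0,0.1],[0,0,0,0,0,0.5,0.1],[0,0,0,0,0,1.2,0.1],[0,0,0,0,0,2.2,0.1],[0,0,0,0,0,3.4,0.1],[0,0,0,0,0,4.6,0.1],[0,0,0,0,0,5.8,0.1]]]}}

```text
clock: 10.38
tool_pos: [0.5431, -0.28, 0.0631]
orientation: [180.0, -0.0, 9.2]
force: [0.3, -0.7, -2.6]
opening: 0.0357
```

>>> {"method": "arm_command", "body": {"targets": [[[0,0,0,0,0,1.2,0.1],[0,0,0,0,0,2.4,0.1],[0,0,0,0,0,3.6,0.1],[0,0,0,0,0,4.8,0.1],[0,0,0,0,0,6,0.1],[0,0,0,0,0,7,0.1],[0,0,0,0,0,7.6,0.1],[0,0,0,0,0,7.6,0.1]]]}}

```text
clock: 11.05
tool_pos: [0.5439, -0.2802, 0.1396]
orientation: [179.9, -0.2, 9.2]
force: [-0.4, 0.5, -3.2]
opening: 0.0357
```

Run:
```python
from h import *
o=ctrl.get_obs();print(o["tool_pos"],o["orientation"],o["force"],o["moment"],o["opening"])
m,im=snap("wrist","w8"); p=o["tool_pos"]
a=np.radians(9.3-135+90)  # carousel yaw
R=Ro.from_euler("z",a).as_matrix(); u=np.array([p[0],p[1],p[2]])
print(proj(m,[u+[0,0,z] for z in(-.004+.0,.024)]), proj(m,[u+[0,0,-.0037]+R@np.array(v) for v in([.048,.020,.056],[.020,.048,.056])]))
h=cv2.inRange(im,(200,200,200),(255,255,255)); 
n,l,s,c=cv2.connectedComponentsWithStats(h); print([(s[i],c[i].round(1)) for i in range(1,n) if 150<s[i,4]<2500])
```

```text
[ 0.54388304 -0.28023276  0.13964947] [ 1.79932570e+02 -1.51050383e-01  9.18926648e+00] [-0.41601286  0.51949435 -3.18931223] [-0.08612734 -0.08846651  0.00635186] 0.035666915937381236
[[320.68192115 268.12363553]
 [320.67453774 286.87007725]] [[367.54361319 208.74407874]
 [273.06004754 209.0196939 ]]
[(array([601,  36,  39,  59, 889], dtype=int32), array([620.3,  69.7])), (array([585,  80,  24,  21, 205], dtype=int32), array([596.6,  91.2])), (array([ 598,  120,   42,   61, 1805], dtype=int32), array([621. , 146.5])), (array([  0, 142,  14,  54, 355], dtype=int32), array([  6.6, 170. ])), (array([ 66, 347,  35,  39, 914], dtype=int32), array([ 82. , 362.5])), (array([ 270,  348,   97,   30, 1203], dtype=int32), array([316.2, 366.8])), (array([296, 348,  52,  14, 190], dtype=int32), array([321.2, 355.7]))]
```

Gripped and lifted: opening 35.7 mm, load about 3.1 N. I'll refine the shaft axis with circle fits on the drum's dark deck disc in the stored wrist views, which have different yaws.

```bash
cat > fit.py <<'E'
from h import *
from scipy.optimize import least_squares
def circ(P,c0,rmax=.012,r0=None):
    for it in range(6):
        rr=np.hypot(*(P-c0[:2]).T)
        k=np.abs(rr-c0[2])<rmax/(1+it)
        c0=least_squares(lambda c:np.hypot(*(P[k]-c[:2]).T)-c[2],c0,loss="soft_l1",f_scale=.0005).x
    return c0,k.sum()
if __name__=="__main__":
  for f in("w1","w2","w5","w6"):
    m,im=load(f); b=im.astype(int)
    M=((b[...,0]-b[...,2]>18)&(b[...,0]<215)).astype(np.uint8)
    cs=cv2.findContours(M,cv2.RETR_LIST,cv2.CHAIN_APPROX_NONE)[0]
    uv=np.vstack([c[:,0] for c in cs if len(c)>40])
    for z,r in((.045,.075),(.045,.030),(.051,.024)):
        W=np.array([onz(m,p,z)[:2] for p in uv])
        print(f,z,*[np.round(x,4) for x in circ(W,np.array([.556,.012,r]),.008)])
E
python3 fit.py
```

```text
w1 0.045 [0.5562 0.0148 0.0718] 321
w1 0.045 [0.5562 0.015  0.0312] 136
w1 0.051 [0.5519 0.014  0.0256] 112
w2 0.045 [0.5561 0.0147 0.0721] 345
w2 0.045 [0.5562 0.0149 0.031 ] 140
w2 0.051 [0.5521 0.0108 0.0241] 76
w5 0.045 [0.5562 0.0148 0.0724] 278
w5 0.045 [0.5592 0.0131 0.0274] 60
w5 0.051 [0.5533 0.0042 0.0248] 52
w6 0.045 [0.5562 0.0147 0.0725] 501
w6 0.045 [0.5561 0.0149 0.0305] 212
w6 0.051 [0.5564 0.0148 0.0223] 167
```

Run:
```python
from fit import *
m,im=load("w7"); g=im.astype(int).sum(2); 
E=cv2.Canny(cv2.GaussianBlur(im,(3,3),0),20,60); v,u=np.nonzero(E[100:290,230:410]); uv=np.c_[u+230,v+100]
W=np.array([onz(m,p,.028)[:2] for p in uv.astype(float)]); print("disc",*circ(W,np.array([.5425,-.281,.072]),.006))
W=np.array([onz(m,p,.0665)[:2] for p in uv.astype(float)]); print("knob",*circ(W,np.array([.5425,-.281,.018]),.004))
for n,p in(("a",(428,168)),("b",(362,168))):
    W=np.array([onz(m,q,.056)[:2] for q in uv.astype(float)]); c=onz(m,(80+p[0]/1.66,60+p[1]/1.66),.056)
    print(n,*circ(W,np.r_[c[:2],.0105],.004))
for f in("w1","w2","w6"):
    m,im=load(f); M=(im.max(2)<120).astype(np.uint8); S=np.array([.5562,.0148])
    u,v=proj(m,[[*S,.07]])[0].astype(int); B=np.zeros_like(M); B[v-28:v+28,u-28:u+28]=M[v-28:v+28,u-28:u+28]
    n,l,s,c=cv2.connectedComponentsWithStats(B); i=1+s[1:,4].argmax(); ct=max(cv2.findContours((l==i).astype(np.uint8),0,1)[0],key=cv2.contourArea)
    q=cv2.approxPolyDP(ct,2.5,True)[:,0].astype(float); box=cv2.minAreaRect(ct)
    print(f,s[i],"cells", [ (p.tolist(),(onz(m,p,.051)[:2]-S).round(4).tolist(),(onz(m,p,.089)[:2]-S).round(4).tolist()) for p in q])
```

```text
disc [ 0.53913075 -0.28111149  0.07190682] 468
knob [ 0.54259854 -0.28071748  0.01750743] 86
a [ 0.591166   -0.29196796  0.01099216] 62
b [ 0.58520292 -0.25518109  0.01131075] 69
w1 [365 204  14  15 107] cells [([376.0, 204.0], [0.0032, -0.008], [0.0122, -0.0054]), ([365.0, 212.0], [-0.0002, 0.0075], [0.0091, 0.0086]), ([368.0, 218.0], [-0.0085, 0.0071], [0.0016, 0.0082]), ([378.0, 208.0], [-0.0022, -0.0084], [0.0073, -0.0057])]
w2 [417 157  11  19 157] cells [([417.0, 157.0], [0.005, -0.0073], [0.0156, -0.0077]), ([419.0, 172.0], [-0.0008, 0.0084], [0.0104, 0.0065]), ([427.0, 175.0], [-0.0104, 0.0104], [0.0017, 0.0082]), ([426.0, 157.0], [-0.0049, -0.0088], [0.0067, -0.0091])]
w6 [487 183  33  36 810] cells [([487.0, 184.0], [0.0058, -0.0071], [0.0247, -0.0077]), ([487.0, 207.0], [-0.0001, 0.0088], [0.0197, 0.0057]), ([513.0, 218.0], [-0.022, 0.0123], [0.0012, 0.0087]), ([513.0, 193.0], [-0.0151, -0.0052], [0.007, -0.0061]), ([519.0, 189.0], [-0.0183, -0.009], [0.0043, -0.0093])]
```

```bash
cat > inhand.py <<'E'
from fit import *
import sys
def inhand(f,p,yaw,zu):
    m,im=load(f); p=np.array(p)
    E=cv2.Canny(cv2.GaussianBlur(im,(3,3),0),20,60); v,u=np.nonzero(E); k=v<285; uv=np.c_[u,v][k].astype(float)
    W=np.array([onz(m,q,zu+.028)[:2] for q in uv]); W3=W[np.hypot(*(W-p).T)<.09]
    print("disc",*circ(W3,np.r_[p,.072],.005))
    W=np.array([onz(m,q,zu+.056)[:2] for q in uv]); R=Ro.from_euler("z",yaw,degrees=True).as_matrix()[:2,:2]; cs=[]
    for q in([.048,.020],[.020,.048]):
        c,n=circ(W,np.r_[p+R@q,.0105],.004); cs.append(c); print("cap",c,n)
    d=(cs[1]-cs[0])[:2]; ph=np.degrees(np.arctan2(d[1],d[0]))-135; mid=(cs[0]+cs[1])[:2]/2
    a=np.radians(ph+45); print("spacing",np.hypot(*d),"yaw",ph,"centre",mid-.048*np.array([np.cos(a),np.sin(a)]))
    return im
E
python3 - <<'E'
from inhand import *
im=inhand("w8",[.5439,-.2802],-35.8,.136)
o=ctrl.get_obs();print(o["tool_pos"],o["orientation"])
E
```

```text
disc [ 0.53813843 -0.28158314  0.07287435] 73
cap [ 0.59144498 -0.2924103   0.01031917] 173
cap [ 0.58629943 -0.25452944  0.01088181] 147
spacing 0.03822873930128679 yaw -37.26456822720475 centre [ 0.54130899 -0.27993062]
[ 0.54334016 -0.2799797   0.13843419] [ 1.79980136e+02 -7.97660742e-02  9.17701558e+00]
```

>>> {"method": "arm_command", "body": {"targets": [[[0,0,0.03,0,0.7,0.5,0.1],[0,0,0.09,0.1,2,1,0.1],[0,0,0.17,0.2,4,1,0.1],[0,0,0.25,0.4,6.3,1,0.1],[0,0,0.33,0.5,8.6,1,0.1],[0,0,0.41,0.6,11,1,0.1],[0,0,0.49,0.7,13.4,1,0.1],[0,0,0.57,0.8,15.8,1,0.1]]]}}

```text
clock: 11.77
tool_pos: [0.5504, -0.1205, 0.1471]
orientation: [-179.9, 0.1, 42.2]
force: [0.5, -1.1, -3.7]
opening: 0.0357
```

>>> {"method": "arm_command", "body": {"targets": [[[0,0,0.08,0.1,2.4,0,0.1],[0,0,0.16,0.2,4.8,0,0.1],[0,0,0.24,0.3,7.2,0,0.1],[0,0,0.31,0.4,9.6,0,0.1],[0,0,0.36,0.5,11.6,0,0.1],[0,0,0.39,0.55,13,0,0.1],[0,0,0.41,0.57,13.86,0,0.1],[0,0,0.41,0.57,13.86,0,0.1]]]}}

```text
clock: 12.43
tool_pos: [0.5566, 0.018, 0.1474]
orientation: [-180.0, 0.0, 65.5]
force: [0.3, 0.1, -2.3]
opening: 0.0359
```

Run:
```python
from inhand import *
o=ctrl.get_obs();p=o["tool_pos"];print(p,o["orientation"],o["joint_pos"],o["force"],o["moment"])
snap("wrist","w9"); o=ctrl.get_obs();p=o["tool_pos"];print(p,o["orientation"])
im=inhand("w9",p[:2]-[.0008,.0018],o["orientation"][2]-45.4,p[2]-.0037)
m,is_=snap("side","s9")
S=np.array([.5562,.0148]); print("side proj shaft tip, base",proj(m,[[*S,.091],[*S,.051],[*S,p[2]]]))
cv2.imwrite("pics/v9.png",np.hstack([cv2.resize(im[100:400,120:520],(400,300)),cv2.resize(is_[250:450,220:487],(400,300))]))
```

```text
[0.55656129 0.01798528 0.14735604] [-1.79974171e+02  1.74308604e-02  6.54863344e+01] [ 2.19929095e+01  1.13474133e+01 -1.78594891e+01 -7.72005843e-03
 -6.08235204e+01  1.33497186e+02] [ 0.25870611  0.07287521 -2.30806214] [-0.20564532 -0.07766199 -0.02176433]
[0.5564842  0.01709458 0.14738334] [-1.79972801e+02  2.98947091e-02  6.53910259e+01]
disc [0.55580314 0.01400944 0.07116707] 413
cap [0.59307707 0.05112072 0.0103292 ] 160
cap [0.55983287 0.0659532  0.01089759] 155
spacing 0.03640301557962286 yaw 20.95513590410738 centre [0.55689728 0.01470208]
side proj shaft tip, base [[331.5293676  335.19876565]
 [330.84972802 343.44284154]
 [332.57688822 322.45737798]]
```

View pics/v9.png

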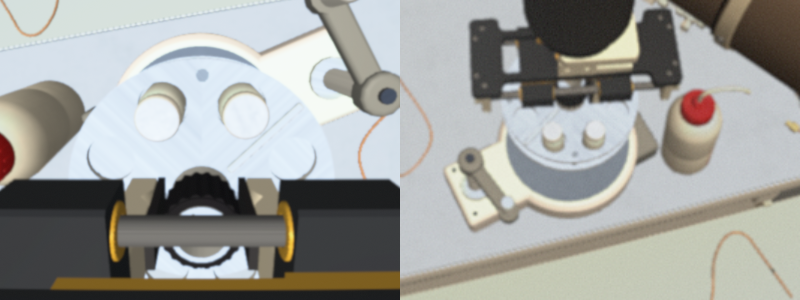

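The last viewable picture shows the carousel in hand over the drum with both vials standing and the arm clear. The fit puts the centre within 1 mm and the yaw within 1° of the shaft. Lowering gently, with force checks.

>>> {"method": "arm_command", "body": {"targets": [[[0,0,0,0,0,-0.6,0.1],[0,0,0,0,0,-1.5,0.1],[0,0,0,0,0,-2.5,0.1],[0,0,0,0,0,-3.5,0.1],[0,0,0,0,0,-4.2,0.1],[0,0,0,0,0,-4.6,0.1],[0,0,0,0,0,-4.8,0.1],[0,0,0,0,0,-4.8,0.1]]]}}

```text
clock: 13.2
tool_pos: [0.5565, 0.0165, 0.099]
orientation: [-180.0, 0.0, 65.3]
force: [-0.3, 0.0, -3.3]
opening: 0.0356
```

>>> {"method": "arm_command", "body": {"targets": [[[0,0,0,0,0,-0.15,0.1],[0,0,0,0,0,-0.3,0.1],[0,0,0,0,0,-0.45,0.1],[0,0,0,0,0,-0.6,0.1],[0,0,0,0,0,-0.7,0.1],[0,0,0,0,0,-0.7,0.1]]]}}

```text
clock: 13.7
tool_pos: [0.5571, 0.0171, 0.0929]
orientation: [180.0, -0.1, 65.3]
force: [-1.0, 2.7, -1.3]
opening: 0.0356
```

>>> {"method": "arm_command", "body": {"targets": [[[0,0,0,0,0.05,0,0.1],[0,0,0,-0.03,0.1,0,0.1],[0,0,0,-0.03,0.1,-0.1,0.1],[0,0,0,-0.03,0.1,-0.2,0.1],[0,0,0,-0.03,0.1,-0.3,0.1],[0,0,0,-0.03,0.1,-0.3,0.1]]]}}

```text
clock: 14.2
tool_pos: [0.5565, 0.0181, 0.0893]
orientation: [-180.0, -0.0, 65.3]
force: [-0.8, 5.3, -2.5]
opening: 0.0357
```

>>> {"method": "arm_command", "body": {"targets": [[[0,0,0,0,0.05,0,0.1],[0,0,0,0,0.12,0,0.1],[0,0,0,0,0.12,0,0.1],[0,0,0,0,0.12,-0.1,0.1],[0,0,0,0,0.12,-0.2,0.1],[0,0,0,0,0.12,-0.2,0.1]]]}}

```text
clock: 14.7
tool_pos: [0.5562, 0.0187, 0.0874]
orientation: [-180.0, 0.0, 65.3]
force: [0.2, 1.6, -2.5]
opening: 0.0359
```

>>> {"method": "arm_command", "body": {"targets": [[[0,0,0,0,0.03,-0.2,0.1],[0,0,0,0,0.05,-0.4,0.1],[0,0,0,0,0.05,-0.6,0.1],[0,0,0,0,0.05,-0.8,0.1],[0,0,0,0,0.05,-1,0.1],[0,0,0,0,0.05,-1.2,0.1],[0,0,0,0,0.05,-1.4,0.1],[0,0,0,0,0.05,-1.4,0.1]]]}}

```text
clock: 15.37
tool_pos: [0.5561, 0.0192, 0.0731]
orientation: [-180.0, 0.0, 65.3]
force: [0.8, -0.5, -3.8]
opening: 0.0357
```

>>> {"method": "arm_command", "body": {"targets": [[[0,0,0,0,0,-0.2,0.1],[0,0,0,0,0,-0.4,0.1],[0,0,0,0,0,-0.6,0.1],[0,0,0,0,0,-0.8,0.1],[0,0,0,0,0,-1,0.1],[0,0,0,0,0,-1.2,0.1],[0,0,0,0,0,-1.4,0.1],[0,0,0,0,0,-1.4,0.1]]]}}

```text
clock: 16.03
tool_pos: [0.5561, 0.0192, 0.0591]
orientation: [-180.0, 0.0, 65.3]
force: [0.2, -0.3, -3.5]
opening: 0.0356
```

>>> {"method": "arm_command", "body": {"targets": [[[0,0,0,0,0,-0.1,0.1],[0,0,0,0,0,-0.2,0.1],[0,0,0,0,0,-0.3,0.1],[0,0,0,0,0,-0.35,0.1],[0,0,0,0,0,-0.35,0.1]]]}}

```text
clock: 16.45
tool_pos: [0.5564, 0.0193, 0.056]
orientation: [-180.0, 0.0, 65.3]
force: [0.3, 0.3, -2.8]
opening: 0.0354
```

>>> {"method": "arm_command", "body": {"targets": [[[0,0,0,0,0,-0.05,0.1],[0,0,0,0,0,-0.1,0.1],[0,0,0,0,0,-0.1,0.1]]]}}

```text
clock: 16.7
tool_pos: [0.5564, 0.0193, 0.0551]
orientation: [-180.0, 0.0, 65.3]
force: [0.3, 0.1, -2.4]
opening: 0.0357
```

>>> {"method": "arm_command", "body": {"targets": [[[0,0,0,0,0,-0.05,0.1],[0,0,0,0,0,-0.1,0.1],[0,0,0,0,0,-0.1,0.1],[0,0,0,0,0,-0.1,0.1]]]}}

```text
clock: 17.03
tool_pos: [0.5566, 0.0193, 0.0546]
orientation: [180.0, -0.0, 65.3]
force: [-1.9, 0.4, 4.2]
opening: 0.0361
```

Seated: the force rose to +4 N at an underside height of about 51 mm. Releasing and backing up.

>>> {"method": "arm_command", "body": {"targets": [[[0,0,0,0,0,0,0.45],[0,0,0,0,0,0,0.55],[0,0,0,0,0,0,0.7],[0,0,0,0,0,0,0.7],[0,0,0,0,0,1,0.7],[0,0,0,0,0,2.5,0.7],[0,0,0,0,0,5,0.7],[0,0,0,0,0,8,0.7]]]}}

```text
clock: 17.7
tool_pos: [0.5553, 0.019, 0.1343]
orientation: [-179.9, 0.1, 65.3]
force: [0.8, -0.1, -0.0]
opening: 0.0614
```

>>> {"method": "arm_command", "body": {"targets": [[[0,0,0,0,0,3,0.7],[0,0,0,0,0,6,0.6],[0,0,-0.12,0,0,9,0.6],[0,0,-0.24,0,0,10,0.6],[0,0,-0.36,0,0,10,0.6],[0,0,-0.48,0,0,10,0.6],[0,0,-0.6,0,0,10,0.6],[0,0,-0.72,0,0,10,0.6]]]}}

```text
clock: 18.37
tool_pos: [0.5564, 0.0192, 0.2351]
orientation: [180.0, -0.1, 23.7]
force: [-0.8, -0.4, -0.7]
opening: 0.0526
```

Run:
```python
from inhand import *
o=ctrl.get_obs();p=o["tool_pos"];print(p,o["orientation"],o["force"],o["opening"])
snap("wrist","w10"); S=np.array([.5562,.0148])
inhand("w10",S,20,.051)
m,im=load("w10"); a=np.radians(np.arange(50,101,5)); th=np.radians(178.6)-a
q=proj(m,np.c_[.675+.068*np.cos(th),.0097+.068*np.sin(th),0*a+.165])
E=cv2.Canny(cv2.GaussianBlur(im,(3,3),0),20,60); v,u=np.nonzero(E); uv=np.c_[u,v].astype(float); W=np.array([onz(m,x,.165)[:2] for x in uv])
for t in th[::2]:
    c,n=circ(W,np.r_[.675+.068*np.cos(t),.0097+.068*np.sin(t),.0075],.004); print("armknob",np.degrees(t),c,n)
W=np.array([onz(m,x,.144)[:2] for x in uv]); print("boss",*circ(W,np.r_[.675,.0097,.014],.004))
W=np.array([onz(m,x,.119)[:2] for x in uv]); print("knob top z.119",*circ(W,np.r_[S,.018],.004))
```

```text
[0.5564012  0.01924848 0.23511219] [ 1.79995052e+02 -5.10169970e-02  2.37358918e+01] [-0.83182456 -0.44773034 -0.67557917] 0.05255710643236316
disc [0.55538793 0.01405565 0.07190933] 377
cap [0.5963569  0.04986446 0.01122477] 71
cap [0.55807572 0.06686148 0.00947233] 68
spacing 0.04188493167683148 yaw 21.05855883049921 centre [0.55773777 0.01449285]
armknob 128.60000000000002 [0.63768527 0.06555595 0.01511698] 54
armknob 118.60000000000001 [0.63896947 0.05837618 0.01906852] 72
armknob 108.60000000000001 [0.65446614 0.07443986 0.00703266] 23
armknob 98.60000000000001 [0.66373931 0.07787872 0.00892751] 68
armknob 88.60000000000001 [0.67747175 0.07507796 0.00821342] 47
armknob 78.60000000000001 [0.6890349  0.07546447 0.00735266] 31
boss [0.67468272 0.0121696  0.01279217] 95
knob top z.119 [0.55936552 0.01598618 0.01777362] 73
```

Carousel measured home: disc centre within 1 mm of the shaft, yaw about 21°, both caps in place, arm knob at (0.664, 0.078). Going to the arm knob to swing it back.

>>> {"method": "arm_command", "body": {"targets": [[[0,0,-0.12,1,0.6,0,0.5],[0,0,-0.24,3,1.6,0,0.5],[0,0,-0.36,5,2.7,0,0.5],[0,0,-0.48,7,3.8,0,0.5],[0,0,-0.6,9,4.8,0,0.5],[0,0,-0.72,10.8,5.8,0,0.5],[0,0,-0.84,10.8,5.8,0,0.5],[0,0,-0.96,10.8,5.8,0,0.5]]]}}

```text
clock: 19.08
tool_pos: [0.6651, 0.0778, 0.2336]
orientation: [179.9, 0.0, -31.1]
force: [-0.9, 0.5, 0.3]
opening: 0.0439
```

>>> {"method": "arm_command", "body": {"targets": [[[0,0,-0.12,0,0,0,0.5],[0,0,-0.24,0,0,0,0.5],[0,0,-0.36,0,0,0,0.5],[0,0,-0.48,0,0,0,0.5],[0,0,-0.6,0,0,0,0.5],[0,0,-0.72,0,0,0,0.5],[0,0,-0.84,0,0,0,0.5],[0,0,-0.85,0,0,0,0.5]]]}}

```text
clock: 19.75
tool_pos: [0.6644, 0.0773, 0.2347]
orientation: [-180.0, 0.0, -79.8]
force: [0.0, -0.6, -0.8]
opening: 0.044
```

Run:
```python
from inhand import *
o=ctrl.get_obs();p=o["tool_pos"];print(p,o["orientation"],o["opening"])
m,im=snap("wrist","w11")
E=cv2.Canny(cv2.GaussianBlur(im,(3,3),0),20,60); v,u=np.nonzero(E); uv=np.c_[u,v].astype(float); W=np.array([onz(m,x,.165)[:2] for x in uv])
for c0 in((.664,.078),(.660,.076),(.668,.079)):
    print("armknob",*circ(W,np.r_[c0,.0075],.004))
W=np.array([onz(m,x,.144)[:2] for x in uv]); print("boss",*circ(W,np.r_[.675,.0115,.014],.004))
print(proj(m,[.664,.078,.165]))
```

```text
[0.66438594 0.07725542 0.23468979] [-1.79988028e+02  2.30353938e-04 -7.97933130e+01] 0.043960166451390656
armknob [0.66532994 0.07809316 0.00617221] 55
armknob [0.66315484 0.07677218 0.00828051] 30
armknob [0.6653618  0.07812047 0.0061939 ] 53
boss [0.67583917 0.01181692 0.01338271] 102
[[323.28224096 238.21100598]]
```

>>> {"method": "arm_command", "body": {"targets": [[[0,0,0,0,0,-3,0.5],[0,0,0,0,0,-6,0.5],[0,0,0,0,0,-9,0.5],[0,0,0,0,0,-11,0.5],[0,0,0,0,0,-12.5,0.4],[0,0,0,0,0,-13.1,0.3],[0,0,0,0,0,-13.1,0.3],[0,0,0,0,0,-13.1,0.3]]]}}

```text
clock: 20.47
tool_pos: [0.6649, 0.0773, 0.1039]
orientation: [-180.0, -0.0, -79.5]
force: [-0.2, -0.3, 1.2]
opening: 0.0277
```

>>> {"method": "arm_command", "body": {"targets": [[[0,0,0.115,-0.75,0,0,0.3],[0,0,0.23,-1.5,-0.3,0,0.3],[0,0,0.345,-2.2,-0.65,0,0.3],[0,0,0.46,-2.9,-1.1,0,0.3],[0,0,0.575,-3.5,-1.6,0,0.3],[0,0,0.69,-4,-2.1,0,0.3],[0,0,0.805,-4.5,-2.75,0,0.3],[0,0,0.92,-4.9,-3.4,0,0.3]]]}}

```text
clock: 21.13
tool_pos: [0.6164, 0.0439, 0.1053]
orientation: [-179.8, -0.1, -26.5]
force: [-0.1, 0.6, -0.1]
opening: 0.0261
```

>>> {"method": "arm_command", "body": {"targets": [[[0,0,0.115,-0.3,-0.7,0,0.3],[0,0,0.23,-0.55,-1.45,0,0.3],[0,0,0.345,-0.7,-2.2,0,0.3],[0,0,0.41,-0.75,-2.6,0,0.3],[0,0,0.46,-0.78,-3,0,0.3],[0,0,0.46,-0.78,-3,0,0.3]]]}}

```text
clock: 21.63
tool_pos: [0.6086, 0.0131, 0.1052]
orientation: [-180.0, -0.2, -0.4]
force: [-0.1, -1.0, -1.0]
opening: 0.0261
```

>>> {"method": "arm_command", "body": {"targets": [[[0,0,0,0,-0.15,0,0.3],[0,0,0,0,-0.3,0,0.3],[0,0,0,0,-0.4,0,0.3],[0,0,0,0,-0.5,0,0.3],[0,0,0,0,-0.5,0,0.3]]]}}

```text
clock: 22.05
tool_pos: [0.6078, 0.0083, 0.1033]
orientation: [-180.0, -0.0, -0.6]
force: [0.3, 1.4, -0.9]
opening: 0.0263
```

>>> {"method": "arm_command", "body": {"targets": [[[0,0,0,0,-0.1,0,0.3],[0,0,0,0,-0.15,0,0.3],[0,0,0,0,-0.15,0,0.3]]]}}

```text
clock: 22.3
tool_pos: [0.6078, 0.0078, 0.1032]
orientation: [-179.9, -0.0, -0.6]
force: [-0.5, 5.3, 1.2]
opening: 0.0265
```

The stop was reached (force rose to 5 N). Backing off, opening, rising and checking.

>>> {"method": "arm_command", "body": {"targets": [[[0,0,0,0,0.3,0,0.35],[0,0,0,0,0.5,0,0.45],[0,0,0,0,0.5,0,0.45],[0,0,0,0,0.5,3,0.45],[0,0,0,0,0.5,6,0.45],[0,0,0,0,0.5,9,0.45],[0,0,0,0,0.5,12,0.45],[0,0,0,0,0.5,14,0.45]]]}}

```text
clock: 22.97
tool_pos: [0.6083, 0.0115, 0.2464]
orientation: [180.0, -0.2, -0.6]
force: [0.1, 0.0, -0.2]
opening: 0.0393
```

>>> {"method": "arm_command", "body": {"targets": [[[0,0,0,0.5,2,0,0.45],[0,0,0,1,4,0,0.45],[0,0,0,1.5,6,0,0.45],[0,0,0,2,8,0,0.45],[0,0,0,2,8,0,0.45],[0,0,0,2,8,0,0.45]]]}}

```text
clock: 23.47
tool_pos: [0.6275, 0.0924, 0.2425]
orientation: [180.0, 0.1, -0.5]
force: [-0.3, -1.3, 0.3]
opening: 0.0393
```

Run:
```python
from inhand import *
o=ctrl.get_obs();p=o["tool_pos"];print(o["clock"],p,o["orientation"],o["force"])
m,im=snap("wrist","w12"); S=np.array([.5562,.0148])
inhand("w12",S,20,.051)
E=cv2.Canny(cv2.GaussianBlur(im,(3,3),0),20,60); v,u=np.nonzero(E); uv=np.c_[u,v].astype(float); W=np.array([onz(m,x,.165)[:2] for x in uv])
for y in(.010,.0134,.018):
    c,n=circ(W,np.r_[.6075,y,.0075],.004); d=c[:2]-[.6757,.0117]; print("armknob",c,n,"theta",np.radians(178.4-np.degrees(np.arctan2(d[1],d[0]))),np.hypot(*d))
W=np.array([onz(m,x,.144)[:2] for x in uv]); print("boss",*circ(W,np.r_[.6755,.0115,.014],.004))
# bystanders: start vs now in top and side views
for n,f in(("top","t12"),("side","s12")):
    mm,i2=snap(n,f); i0=cv2.imread(f"pics/{n}0.png")
    for nm,P in(("wash",(.43,.076,.08)),("dropper",(.46,-.2,.05)),("gauge",(.705,-.278,.015))):
        a,b=proj(mm,[P])[0].astype(int); d=cv2.absdiff(i0,i2)[b-22:b+22,a-22:a+22].max(2); print(n,nm,"changed px",(d>50).sum())
```

```text
23.4667 [0.62749676 0.09244381 0.2425499 ] [ 1.79962991e+02  5.75940567e-02 -4.84718107e-01] [-0.2719398  -1.34618776  0.27511998]
disc [0.55781485 0.0147239  0.07163058] 139
cap [0.59145841 0.0491102  0.01278856] 21
cap [0.55916551 0.06718888 0.00934826] 29
spacing 0.037009046326651175 yaw 15.758398663105822 centre [0.55186428 0.01626629]
armknob [0.6077232  0.01361303 0.00753463] 50 theta 0.00020967401226422254 0.06800370844720738
armknob [0.60765257 0.01364551 0.00753961] 49 theta 0.0006574743080461526 0.06807523240866119
armknob [0.60717644 0.01466117 0.00703076] 49 theta 0.015261740509459245 0.06858751573212682
boss [0.67561936 0.01381368 0.01308788] 80
top wash changed px 61
top dropper changed px 0
top gauge changed px 0
side wash changed px 737
side dropper changed px 1636
side gauge changed px 573
```

Arm angle is about 0.00–0.02 rad, the carousel is centred and level at its height, and the bystanders are unchanged in the top view. Handing in.

```bash
python3 -c "
from plant import ctrl
print(ctrl.close_job())"
```

```text
the job is handed in; nothing more can be done
None
```

The autosampler is ready and the job is handed in at about 23.6 s on the robot's clock; no verdict came back. I swung the sampling arm clear to about 80°. Then I lifted the carousel by its knob, turned it 56°, lowered it onto the shaft under force control and swung the arm back to its stop.

**Last checks:**
- **Carousel:** home on the flange. The upper disc's fitted centre is within 2 mm of the shaft axis, and the hand felt contact at the seating height with about 4 N. I released it there.
- **Flats:** after the release, the cap positions put the carousel at about 21° against the shaft's 20°.
- **Vials:** both caps were found in their pockets.
- **Sampling arm:** at 0.00–0.02 rad from its stop, after the knob pushed back with 5 N there.
- **Bystanders:** in the top view the dropper and gauge are unchanged. The wash bottle shows 61 changed pixels, which I put down to shadow or the robot arm in view.

**Failed or disagreed:**
- **First swing:** my first attempt at the arm passed over its knob. The visible fingertips sit about 40 mm above the reported TCP, so I allowed for that from then on.
- **Final carousel fit:** the caps were partly hidden, so this weak fit gave a yaw of about 16° and a centre 4.6 mm off. The disc fit and the better view after release do not support that.
- **Final side view:** the robot blocked it, so it could not confirm the bystanders.

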